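# Square up a grinder's tool-rest plate in a corner stop, then fit it on its bracket

## Robot

A 7-joint arm with a two-finger parallel gripper is mounted at the origin on the work surface. World frame = base frame: x ahead of the robot, y to its left, z up, the work surface at z = 0. Lengths are in m, angles in rad, forces in N, time in s.
With the tool pointing down it reaches from about 0.4 to 0.85 m from the base axis. Payload 10.4 kg.
Tool frame: the origin (TCP) lies at the very end of the fingers, on their centre line; the grasp point (between the pads) lies manip.grasp_offset behind it (manip.grasp_offset is the distance from the TCP to the grasp point, in m); z points along the fingers, x is the direction in which the jaws open and shut, and the axes are right-handed (so a half turn about z gives the same grasp; the last joint's range is limited). The gripper opens to 85 mm and grips with 20 to 120 N. Pads are 22 mm wide; open, the fingers measure 114 mm over their backs; the gripper's body (76 mm by 85 mm) begins 54 mm behind the grasp point. The pads swing forward as they close: fully open they stand 13 mm farther back than shut.
Start: joints at [1.29, 0.332, -0.065, 1.46, 0.022, 1.35, -0.088], TCP at [0.159, -0.604, 0.231] pointing down, gripper open.
Joint ranges: [-2.6, 2.6], [-0.5, 2.12], [-1.47, 1.34], [0.16, 2.42], [-1.27, 4.41], [0.06, 2.06], [-2.6, 2.6]. Speed limits (rad/s): [2.22, 2.22, 2.79, 2.79, 3.14, 3.14, 3.14].

## Interface

Orientations are given as a unit quaternion [x, y, z, w].
In Python, from workcell import manip gives the robot as it stands.
- The arm moves only by the shell command python3 -m crank 'ROWS' [FORCE]. ROWS is JSON, a list that holds one entry, the list of rows, each a list of 7 numbers: the shift along the world's x, y, z in units of 60 mm (1.0 is 60 mm), then the turn, a rotation vector about the world's x, y, z in units of 5 degrees (1.0 is 5 degrees), then the finger opening in mm, from 0 to 85.4. A call has 1 to 8 rows; each row shifts and turns the commanded pose from where the row before left it; what a row does not reach is not made up. A row lasts 1/8 s, in which the tool goes at most 62.5 mm and 10.7 degrees, less where a joint would pass 70% of its speed; a pose out of reach is approached as far as the arm can. A call is refused whole if a number of a shift passes 1 or a number of a turn 1, either way. A call with a gripper value outside its range is refused whole. The fingers move at their own pace and stop on an object; FORCE is the grip in N (left out, the last holds). Time passes only in rows, so rows that do not move let the fingers close. It gives the time, the measured TCP pose, the force and the opening at its end, in the units of the state.
- manip.get_obs(): the state, without advancing time (a new reading comes with each control period).
- manip.camera(name): name is "scene" or "top" or "wrist"; returns (picture, depth): 420x560x3 uint8, blue, green, red; 420x560 float32, m along the optical axis (not along the pixel's ray), 0 where there is no reading.
- manip.get_calibration(name): a dict with "fx", "fy", "cx", "cy" (pixels), "k1" (the pictures are not rectified: a ray, as slopes to the right and down, at radius r is drawn at 1 + k1 r^2 times it, then the intrinsics apply), "rvec" (rotation vector, rad) and "tvec" (3), from world to camera coordinates, as OpenCV has them; the wrist camera has in their place "T_tool_cam" (4x4, takes a point from camera to tool coordinates, whose origin is the TCP and whose axes are the tool frame's). Camera axes: x right, y down, z forward; pixel columns grow to the right and rows downward; lengths in m; the calibration is good to about 2 mm. A picture is of the moment at which its call begins: read the wrist's pose just before it. get_calibration takes no time and is no camera call.
- manip.hand_in(): hands the job in, once; it reports no verdict.
The state is a dict: "clock": time; "joint_pos": joint angles; "joint_velocities": joint speeds; "tau": joint torques, N m; "position": TCP position; "ee_rot": TCP orientation; "ft_force": force on the tool from outside, world axes, zero at the start; "torque": the same for the moment, N m; "grip_width": opening from 0.0 (shut) to 1.0 (fully open).
Only numpy, scipy, OpenCV 4.12 (cv2) and the standard library are available. Lean on these libraries where they do the work, as an engineer would, in place of code of your own. Each camera call takes 0.05 s, during which the arm holds its last target.

## Task

Slide the loose steel tool-rest plate on the plywood board fully home into the corner of the dark steel fences, with its plain end (the end away from the hole) against the end stop and its long edge flush against the long fence. Then take it from the corner and set it on the grey bracket: hole over the upright stud, lying flat on the pedestal and lined up lengthwise with it, and let go. Do not drop it from a height, and leave the jar, the wrench and the wood offcut where they are.

Things in the scene. Friction and masses are not known exactly. Their poses are not given: they have to be found in the camera images.
- plate: Loose flat steel plate, 44 (x) x 100 (y) x 8 (z) mm, about 0.26 kg, with a 15 mm through hole on its centre line, 26 mm from the middle toward its -y end. Origin: centre of the underside; +y points to the plain end, z up. It starts flat on the board, clear of the fences, turned up to 20 degrees from the board's axes.
- plate_hole (a point): Centre of the plate's hole at the underside; axes as the plate's.
- board: Fixed squaring board: plywood bed 190 (x) x 230 (y) mm, its top 12 mm above the bench, with dark steel fences 14 mm thick standing 10 mm above the bed. Origin: centre of the underside. The corner the fences form lies toward +x, +y. Board turned up to about 17 degrees from the world axes; it may stand left or right of the bracket.
- corner_home (a point): Point on top of the bed, at board (13, 15, 12) mm, where the plate's origin lies when the plate is fully home in the corner, its axes then parallel to the board's.
- long_fence (a point): Middle of the long fence's working face, at board (35, 15, 12) mm; the face looks to board -x. The fence runs along y as two pads, at board y = -45 to -9 and +39 to +59 mm; the 48 mm gap between them, opposite the middle of the seated plate, leaves room for a finger at bed level.
- end_stop (a point): On the end stop's working face, at board (13, 65, 12) mm; the face looks to board -y. The end stop runs along x from board x = -20 to +49 mm.
- bracket: Fixed grey cast bracket: foot 90 (x) x 150 (y) x 12 mm, on it a pedestal 36 (x) x 104 (y) mm, flat top 42 mm above the bench. Origin: centre of the foot's underside. Turned up to about 17 degrees. The fitted plate has its axes parallel to the bracket's, its plain (+y) end over the pedestal's +y end.
- stud_foot (a point): Foot of the upright steel stud on the pedestal's top, at bracket (0, -26, 42) mm; axes as the bracket's. The stud is 10 mm in diameter and rises 20 mm, its tip tapered over the last 4 mm.
- jar: Bystander: amber glass jar with a steel cap, 60 mm diameter, 85 mm tall, beyond the work. Origin: centre of its underside.
- wrench: Bystander: steel wrench lying roughly along y, beyond the work, about 180 mm long. Origin: middle of its length, on its underside.
- offcut: Bystander: wood offcut 60 x 110 x 35 mm, beyond the work. Origin: centre of its underside.
Mind the look-alikes: they are no part of the job. What is meant by the bracket is not turquoise, and is the smaller of those in its own colour. Leave any yellow look-alike of the plate alone.

How it is judged:
By the outcome, as a careful person would: the job done as asked, in the order asked, and still so for the second after the job is handed in, with the robot touching nothing.
It also fails if it takes over 64 s, if anything falls off the work surface, if the arm or the gripper's body presses on something with over 40 N, if the wrist force passes 120 N, or if a joint passes its speed limit or range.

## Working session

There is one attempt and no reset: what is moved stays moved. The work goes in short steps, Python scripts to look and compute and a shell command to move; the robot and the scene stay as the last step left them, time stands still between calls to the robot, and variables do not carry over. Pictures are saved under pics/ and viewed, and the job is handed in when it is done.

```bash
ls; mkdir -p pics; cat > h.py <<'E'
import numpy as np, cv2
from workcell import manip
from scipy.spatial.transform import Rotation as R
def grab(n,name):
    o=manip.get_obs(); p,d=manip.camera(n); cv2.imwrite(f'pics/{name}.png',p); np.savez(f'pics/{name}.npz',p=p,d=d,pos=o['position'],q=o['ee_rot']); return o,p,d
def ray(n,uv,o=None):
    c=manip.get_calibration(n)
    x=np.array([(uv[0]-c['cx'])/c['fx'],(uv[1]-c['cy'])/c['fy']]); u=x.copy()
    for _ in range(20): u=x/(1+c['k1']*(u@u))
    v=np.array([u[0],u[1],1.])
    if n=='wrist':
        T=np.array(c['T_tool_cam']); Rt=R.from_quat(o['q']).as_matrix()
        return Rt@T[:3,:3]@v, np.array(o['pos'])+Rt@T[:3,3]
    Rm=R.from_rotvec(np.ravel(c['rvec'])).as_matrix()
    return Rm.T@v, -Rm.T@np.ravel(c['tvec'])
def atz(n,uv,z,o=None):
    v,c=ray(n,uv,o); return c+v*(z-c[2])/v[2]
def atd(n,uv,d,o=None):
    v,c=ray(n,uv,o); return c+v*d
def proj(n,P,o=None):
    c=manip.get_calibration(n); P=np.asarray(P,float)
    if n=='wrist':
        T=np.array(c['T_tool_cam']); Rt=R.from_quat(o['q']).as_matrix()
        q=T[:3,:3].T@(Rt.T@(P-np.array(o['pos']))-T[:3,3])
    else: q=R.from_rotvec(np.ravel(c['rvec'])).as_matrix()@P+np.ravel(c['tvec'])
    u=q[:2]/q[2]; u=u*(1+c['k1']*(u@u)); return np.array([u[0]*c['fx']+c['cx'],u[1]*c['fy']+c['cy']])
E
python3 - <<'E'
from h import *
print(manip.get_obs(), manip.grasp_offset)
for n in ('scene','top','wrist'):
    grab(n,n+'0'); print(n,manip.get_calibration(n))
E
```

```text
pics
{'clock': 0.0, 'joint_pos': array([ 1.29034728,  0.33287492, -0.0647203 ,  1.46096603,  0.02162805,
        1.34991293, -0.08850208]), 'joint_velocities': array([ 0.00015179, -0.00078326, -0.00026638,  0.00041624, -0.00058294,
        0.00062316,  0.00144573]), 'tau': array([ 3.63669524e-04, -6.25451016e+01,  4.92024980e-02, -3.91601980e+01,
        1.61420123e-02,  1.00512343e-02, -3.49990023e-05]), 'position': array([ 0.15927241, -0.60396063,  0.2305023 ]), 'ee_rot': array([ 7.92162839e-01, -6.10309348e-01, -6.06497306e-04, -4.10346012e-04]), 'ft_force': array([-0.18907307,  0.15900867,  0.15964542]), 'torque': array([-0.02039576,  0.01893509,  0.04843525]), 'grip_width': 0.999103799131241} 0.0187
scene {'fx': 385.73050473405965, 'fy': 385.73050473405965, 'cx': 272.6579856884983, 'cy': 209.239637701019, 'k1': 0.002737694346880445, 'rvec': array([ 0.92471694,  2.36599757, -1.2047327 ]), 'tvec': array([ 0.45005089, -0.139534  ,  1.31714246])}
top {'fx': 390.5195046889323, 'fy': 390.5195046889323, 'cx': 278.78402942771044, 'cy': 202.0999848745287, 'k1': -0.04360219162635264, 'rvec': array([ 2.14093554, -2.16693365,  0.13646548]), 'tvec': array([-0.06496475,  0.57206468,  1.01762199])}
wrist {'fx': 300.8211143995417, 'fy': 300.8211143995417, 'cx': 276.7905053385454, 'cy': 207.98176456709837, 'k1': 0.0057059695478432065, 'T_tool_cam': array([[ 9.99999484e-01,  4.07526421e-05, -1.01529015e-03,
        -2.95400308e-04],
       [ 2.55617063e-04,  9.56972292e-01,  2.90179198e-01,
        -7.42357083e-02],
       [ 9.83430108e-04, -2.90179307e-01,  9.56971788e-01,
        -1.41831279e-01],
       [ 0.00000000e+00,  0.00000000e+00,  0.00000000e+00,
         1.00000000e+00]])}
```

View pics/top0.png

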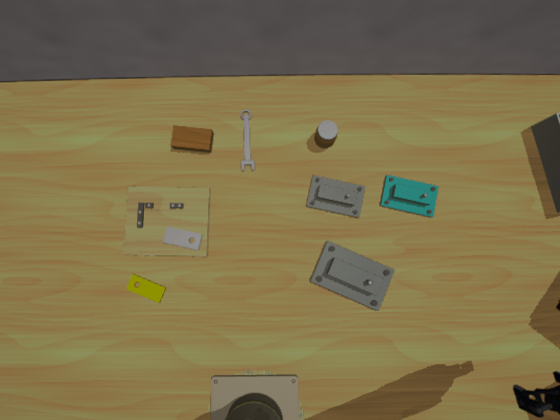

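View pics/scene0.png

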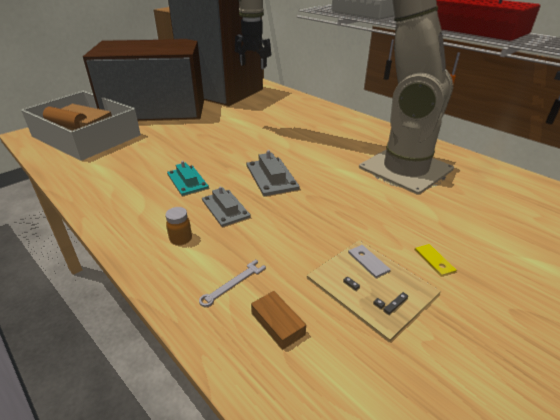

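The top picture shows the board at (167,221) with the plate at (183,239). The smaller grey bracket is at (336,196); the larger grey, the turquoise and the yellow pieces are look-alikes. I'll enlarge both areas.

```bash
python3 - <<'E'
import cv2
p=cv2.imread('pics/top0.png')
cv2.imwrite('pics/c1.png',cv2.resize(p[180:262,117:217],None,fx=7,fy=7,interpolation=cv2.INTER_CUBIC))
cv2.imwrite('pics/c2.png',cv2.resize(p[165:225,295:375],None,fx=9,fy=9,interpolation=cv2.INTER_CUBIC))
E
```

```text
(no output)
```

View pics/c1.png

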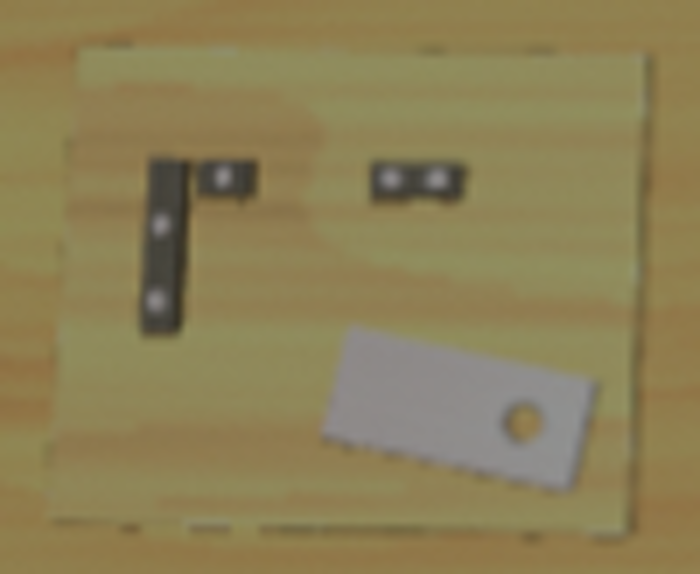

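View pics/c2.png

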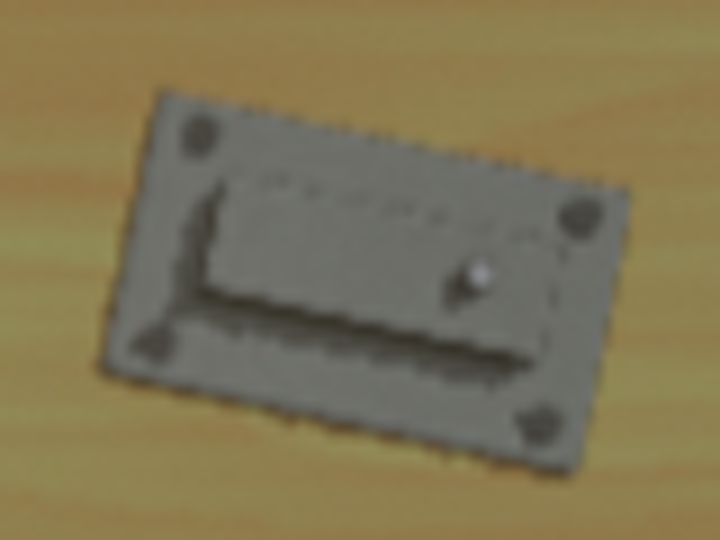

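```bash
python3 - <<'E'
from h import *
f=lambda u,v,s,x,y:((u+.5)/s-.5+x,(v+.5)/s-.5+y)
def m(l,s,x,y,z): return np.array([atz('top',f(u,v,s,x,y),z) for u,v in l])[:,:2]*1000
P=m([(349,327),(598,380),(572,490),(322,437)],7,117,180,.020); print('plate',P.round(1),P.mean(0), [np.linalg.norm(P[i]-P[i-1]).round(1) for i in range(4)])
ang=lambda a,b: np.degrees(np.arctan2(*(b-a)[::-1]))
print('yaw +y', ang(P[1],P[0])-90,ang(P[2],P[3])-90)
print('hole',m([(522,421)],7,117,180,.02))
B=m([(78,48),(647,55),(632,530),(52,520)],7,117,180,.012); print('board',B.round(1),B.mean(0),[np.linalg.norm(B[i]-B[i-1]).round(1) for i in range(4)], ang(B[1],B[0])-90,ang(B[2],B[3])-90,ang(B[3],B[0]),ang(B[2],B[1]))
F=m([(150,160),(188,160),(182,332),(142,332),(257,198),(371,198),(464,201)],7,117,180,.022); print('fence',F.round(1))
K=m([(163,90),(630,190),(575,472),(105,372)],9,295,165,.012); print('bracket',K.round(1),K.mean(0),[np.linalg.norm(K[i]-K[i-1]).round(1) for i in range(4)],ang(K[1],K[0])-90,ang(K[2],K[3])-90,ang(K[3],K[0]),ang(K[2],K[1]))
print('stud tip',m([(482,273)],9,295,165,.062))
# depth sanity
d=np.load('pics/top0.npz')['d']
for uv in [(183,239),(160,240),(330,192),(340,182),(250,250)]: print(uv,atd('top',uv,d[uv[1],uv[0]]).round(4))
E
```

```text
plate [[510.5 236.1]
 [488.8 138.1]
 [446.4 147.7]
 [467.8 245.7]] [478.38678607 191.91603785] [np.float64(43.8), np.float64(100.3), np.float64(43.5), np.float64(100.2)]
yaw +y -12.47719724173865 -12.316522156125885
hole [[473.23913382 167.5830487 ]]
board [[623.9 350.6]
 [618.  121.9]
 [430.8 125.8]
 [436.6 354.1]] [527.30822097 238.09345307] [np.float64(187.3), np.float64(228.8), np.float64(187.2), np.float64(228.4)] -1.473242274162601 -1.4558364333349232 -1.0687694089107682 -1.2015385260186122
fence [[577.  316.2]
 [576.8 301. ]
 [509.1 301.3]
 [509.2 317.1]
 [561.4 273.2]
 [560.9 228. ]
 [559.3 191.3]]
bracket [[ 650.8 -167.3]
 [ 617.6 -311.1]
 [ 530.4 -290.7]
 [ 563.  -147.4]] [ 590.4343111  -229.12525389] [np.float64(90.0), np.float64(147.6), np.float64(89.6), np.float64(146.9)] -12.975382123952713 -12.814820819337399 -12.733295660001795 -13.158249729439255
stud tip [[ 584.94492816 -255.36593789]]
(183, 239) [0.4753 0.1891 0.0229]
(160, 240) [0.4736 0.2558 0.0105]
(330, 192) [ 0.5963 -0.2102  0.0424]
(340, 182) [ 0.629  -0.2431  0.0108]
(250, 250) [ 0.444   0.0092 -0.0019]
```

Measurements match the given sizes (plate 100×44, foot 147×90). I'll move over the bracket first for a wrist view on the way.

```bash
python3 -m crank '[[[0.67,0.64,0,0,0,1,85],[0.67,0.64,0,0,0,1,85],[0.67,0.64,0,0,0,1,85],[0.67,0.64,0,0,0,1,85],[0.67,0.64,0,0,0,1,85],[0.67,0.64,0,0,0,1,85],[0.67,0.64,0,0,0,1,85],[0.67,0.64,0,0,0,1,85]]]'; python3 -m crank '[[[0.67,0.64,0,0,0,1,85],[0.67,0.64,0,0,0,1,85],[0,0,0,0,0,1,85],[0,0,0,0,0,1,85],[0,0,0,0,0,0.5,85],[0,0,0,0,0,0,85],[0,0,0,0,0,0,85]]]'; python3 - <<'E'
from h import *
o,_,_=grab('wrist','w1'); print(o['clock'],o['position'],o['ee_rot'],o['ft_force'],o['joint_pos'])
E
```

```text
clock: 1.15
position: [0.4819, -0.2958, 0.2313]
ee_rot: [0.954, -0.301, 0.0, 0.0]
ft_force: [0.7, -0.6, 0.3]
grip_width: 0.996
clock: 2.02
position: [0.5613, -0.2204, 0.2312]
ee_rot: [0.994, -0.111, -0.0, -0.0]
ft_force: [-0.5, -0.6, -0.2]
grip_width: 0.992
2.025 [ 0.56127251 -0.22040339  0.23120574] [ 9.93772565e-01 -1.11427475e-01 -7.83933241e-05 -3.75782279e-05] [-0.45818357 -0.62577985 -0.21184618] [ 0.71803444  0.33031794 -0.526681    1.50027708  0.16758594  1.35627224
 -0.04417797]
```

View pics/w1.png

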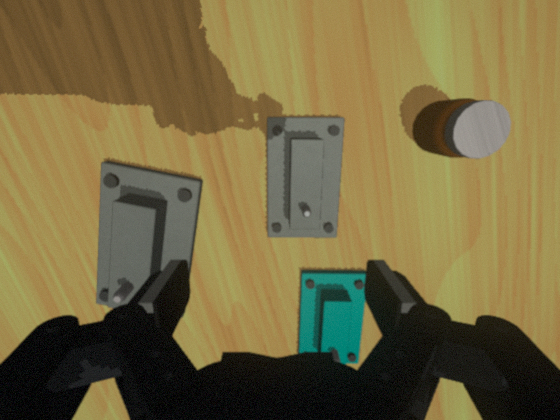

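The wrist view shows the grey bracket with foot corners at about (267,117), (344,117), (338,237), (268,237) and the stud near (306,211). I'll enlarge it.

```bash
python3 - <<'E'
import cv2
p=cv2.imread('pics/w1.png')
cv2.imwrite('pics/c3.png',cv2.resize(p[108:246,255:355],None,fx=4.3,fy=4.3,interpolation=cv2.INTER_CUBIC))
E
```

```text
(no output)
```

View pics/c3.png

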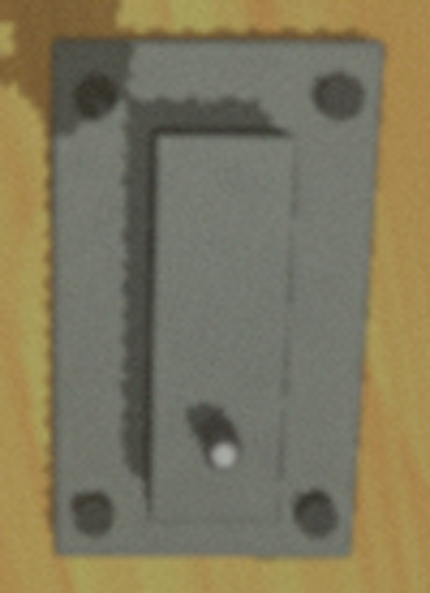

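```bash
python3 - <<'E'
from h import *
o=np.load('pics/w1.npz')
f=lambda u,v,s=4.3,x=255,y=108:((u+.5)/s-.5+x,(v+.5)/s-.5+y)
ang=lambda a,b: np.degrees(np.arctan2(*(b-a)[::-1]))
def m(l,z): return np.array([atz('wrist',f(u,v),z,o) for u,v in l])[:,:2]*1000
K=m([(54,40),(383,43),(352,555),(54,555)],.012)
print(K.round(1),K.mean(0),[np.linalg.norm(K[i]-K[i-1]).round(1) for i in range(4)],ang(K[3],K[0])-90,ang(K[2],K[1])-90,ang(K[0],K[1]),ang(K[3],K[2]))
Q=m([(155,132),(295,132),(281,522),(150,518)],.042)
print(Q.round(1),Q.mean(0),[np.linalg.norm(Q[i]-Q[i-1]).round(1) for i in range(4)],ang(Q[3],Q[0])-90,ang(Q[2],Q[1])-90)
print(m([(224,455)],.061), m([(225,460)],.062))
E
```

```text
[[ 566.8 -145.3]
 [ 652.3 -165.5]
 [ 619.9 -308.9]
 [ 532.7 -289.2]] [ 592.93767467 -227.22076659] [np.float64(147.9), np.float64(87.9), np.float64(147.0), np.float64(89.4)] -13.34057668696876 -12.73977446300951 -13.327346573654877 -12.767399949084702
[[ 587.3 -172.5]
 [ 621.4 -180.2]
 [ 599.1 -281.7]
 [ 564.5 -272.7]] [ 593.08191104 -226.7798369 ] [np.float64(102.8), np.float64(35.0), np.float64(103.9), np.float64(35.8)] -12.80487865903828 -12.355805332148279
[[ 587.14186836 -253.05333338]] [[ 587.10211824 -254.07576468]]
```

```bash
python3 -m crank '[[[-0.2,0.98,0,0,0,0,85],[-0.2,0.98,0,0,0,0,85],[-0.2,0.98,0,0,0,0,85],[-0.2,0.98,0,0,0,0,85],[-0.2,0.98,0,0,0,0,85],[-0.2,0.98,0,0,0,0,85],[-0.2,0.98,0,0,0,0,85],[0,0,0,0,0,0,85]]]';python3 -m crank '[[[0,0,0,0,0,0,80],[0,0,0,0,0,0,80]]]'; python3 - <<'E'
from h import *
o,p,_=grab('wrist','w2'); print(o['clock'],o['position'],o['ee_rot'],o['ft_force'],o['joint_pos'])
E
```

```text
clock: 3.08
position: [0.4754, 0.1966, 0.2319]
ee_rot: [0.994, -0.107, 0.0, -0.001]
ft_force: [-0.2, -0.9, 0.5]
grip_width: 0.993
clock: 3.32
position: [0.4779, 0.1899, 0.2312]
ee_rot: [0.994, -0.112, 0.0, 0.0]
ft_force: [0.7, -0.1, 0.1]
grip_width: 0.939
3.325 [0.47785679 0.18987849 0.23122368] [ 9.93701924e-01 -1.12055492e-01  4.45505113e-05  2.27519429e-04] [ 0.68298332 -0.07856245  0.10948738] [ 0.28726142  0.16464221 -0.82331388  1.71515061  0.12496527  1.31609119
 -0.78550879]
```

View pics/w2.png

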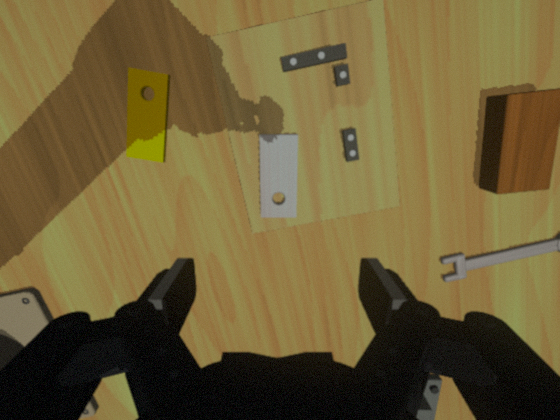

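The plate is at (279,176), the end stop at (314,57), and the fence pads at (342,75) and (350,144). Enlarging.

```bash
python3 - <<'E'
import cv2
p=cv2.imread('pics/w2.png')
cv2.imwrite('pics/c4.png',cv2.resize(p[35:225,250:370],None,fx=3.1,fy=3.1,interpolation=cv2.INTER_CUBIC))
E
```

```text
(no output)
```

View pics/c4.png

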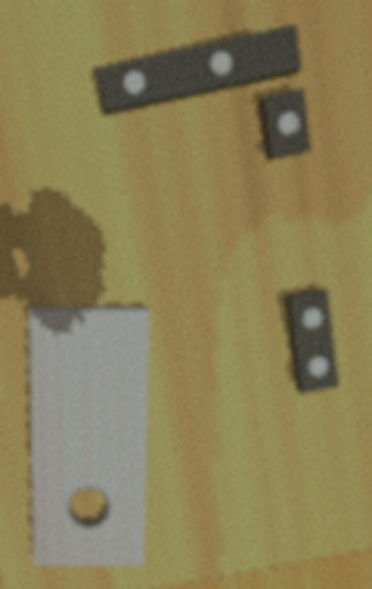

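```bash
python3 - <<'E'
from h import *
o=np.load('pics/w2.npz')
f=lambda u,v,s=3.1,x=250,y=35:((u+.5)/s-.5+x,(v+.5)/s-.5+y)
ang=lambda a,b: np.degrees(np.arctan2(*(b-a)[::-1]))
def m(l,z): return np.array([atz('wrist',f(u,v),z,o) for u,v in l])[:,:2]*1000
P=m([(28,309),(150,309),(145,566),(34,566)],.020); print('plate',P.round(1),P.mean(0),[np.linalg.norm(P[i]-P[i-1]).round(1) for i in range(4)],ang(P[3],P[0])-90,ang(P[2],P[1])-90)
print('hole',m([(88,505)],.02))
F=m([(104,114),(300,72),(260,98),(267,158),(287,295),(298,392)],.022); print('fence',F.round(1),'stop ang',ang(F[0],F[1]),'long ang',ang(F[5],F[2])-90)
E
```

```text
plate [[470.  248.5]
 [513.7 238.5]
 [491.5 141.2]
 [448.3 151.1]] [480.89245337 194.83596179] [np.float64(99.8), np.float64(44.9), np.float64(99.7), np.float64(44.3)] -12.507497949364875 -12.85277503544144
hole [[474.9444314 170.8530467]]
fence [[511.4 306.3]
 [579.4 304.1]
 [564.8 299.2]
 [563.9 279.8]
 [563.3 232.3]
 [561.6 196.6]] stop ang -1.7990241199712034 long ang -1.7583928402293196
```

```bash
python3 -m crank '[[[0.027,0.06,-0.9,0,0,0,60],[0,0,-0.9,0,0,0,60],[0,0,-0.9,0,0,0,60],[0,0,-0.6,0,0,0,60],[0,0,-0.2,0,0,0,60],[0,0,-0.1,0,0,0,60],[0,0,0,0,0,0,60],[0,0,0,0,0,0,60]]]' 30; python3 - <<'E'
from h import *
o,p,_=grab('wrist','w3'); print(o['clock'],o['position'],o['ee_rot'],o['ft_force'],o['joint_pos'])
E
```

```text
clock: 4.38
position: [0.4798, 0.195, 0.0165]
ee_rot: [0.994, -0.111, 0.001, -0.0]
ft_force: [0.1, -0.3, -0.3]
grip_width: 0.704
4.375 [0.47983608 0.1950367  0.01651842] [ 9.93819855e-01 -1.11000109e-01  9.93859722e-04 -2.89152170e-04] [ 0.07020881 -0.33005766 -0.28471041] [ 0.16467137  0.43982381 -0.740335    1.92354622  0.37142349  0.91606936
 -0.98092201]
```

View pics/w3.png

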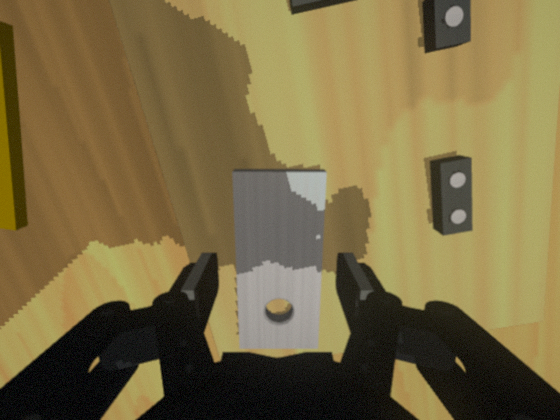

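```bash
python3 - <<'E'
from h import *
o=np.load('pics/w3.npz')
print(proj('wrist',o['pos'],o))
Rt=R.from_quat(o['q']).as_matrix()
for s in (-1,1):
  for yy in (-.011,.011): print(s,yy,proj('wrist',o['pos']+Rt@np.array([s*.030,yy,0]),o))
ang=lambda a,b: np.degrees(np.arctan2(*(b-a)[::-1]))
P=np.array([atz('wrist',u,.02,o) for u in [(233,169),(326,169),(320,348),(240,349)]])[:,:2]*1000
print(P.round(1),P.mean(0),[np.linalg.norm(P[i]-P[i-1]).round(1) for i in range(4)],ang(P[3],P[0])-90,ang(P[2],P[1])-90)
E
```

```text
[276.51473212 265.54003977]
-1 -0.011 [217.91458865 246.13999974]
-1 0.011 [220.24219978 284.15406105]
1 -0.011 [335.12464787 246.17988135]
1 0.011 [332.83826329 284.21246893]
[[471.6 249.5]
 [513.5 240. ]
 [492.6 141.8]
 [448.9 151. ]] [481.65620204 195.56101293] [np.float64(101.1), np.float64(43.0), np.float64(100.4), np.float64(44.7)] -12.930494735186514 -11.989201469037582
```

The plate is centred between the fingers, within 2 mm. Lowering slightly and closing.

```bash
python3 -m crank '[[[0.02,0,-0.055,0,0,0,60],[0,0,0,0,0,0,52],[0,0,0,0,0,0,44],[0,0,0,0,0,0,40],[0,0,0,0,0,0,38],[0,0,0,0,0,0,38]]]' 30
```

```text
clock: 5.18
position: [0.4805, 0.1948, 0.0123]
ee_rot: [0.994, -0.111, 0.0, 0.0]
ft_force: [-0.5, -1.7, 4.9]
grip_width: 0.501
```

```bash
python3 -m crank '[[[0,0.2,0.01,0,0,0.555,38],[0,0.2,0,0,0,0.555,38],[0,0.2,0,0,0,0.555,38],[0,0.22,0,0,0,0.555,38],[0.2,0,0,0,0,0,38],[0.25,0,0,0,0,0,38],[0.25,0,0,0,0,0,38],[0.15,0,0,0,0,0,38]]]';python3 -m crank '[[[0,0,0,0,0,0,38],[0,0,0,0,0,0,38]]]'; python3 - <<'E'
from h import *
o,p,_=grab('wrist','w4'); print(o['clock'],o['position'],o['ee_rot'],o['ft_force'],o['joint_pos'])
grab('top','t4'); p=cv2.imread('pics/t4.png')
cv2.imwrite('pics/c5.png',cv2.resize(p[180:262,117:217],None,fx=7,fy=7,interpolation=cv2.INTER_CUBIC))
E
```

```text
clock: 6.18
position: [0.5327, 0.2434, 0.0125]
ee_rot: [1.0, -0.015, 0.0, -0.0]
ft_force: [-0.2, -0.1, -1.6]
grip_width: 0.501
clock: 6.42
position: [0.5307, 0.2441, 0.0125]
ee_rot: [1.0, -0.014, -0.0, 0.0]
ft_force: [0.6, 0.2, -2.2]
grip_width: 0.5
6.425 [0.53072287 0.24413486 0.01254958] [ 9.99901128e-01 -1.40605344e-02 -1.87448660e-04  2.48280336e-05] [ 0.57373532  0.24649454 -2.19869819] [ 0.07781747  0.58098407 -0.7370709   1.74972951  0.45668317  0.99029982
 -0.86275528]
```

View pics/w4.png

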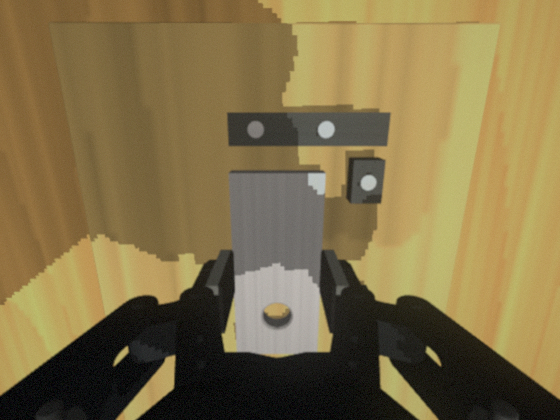

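View pics/c5.png

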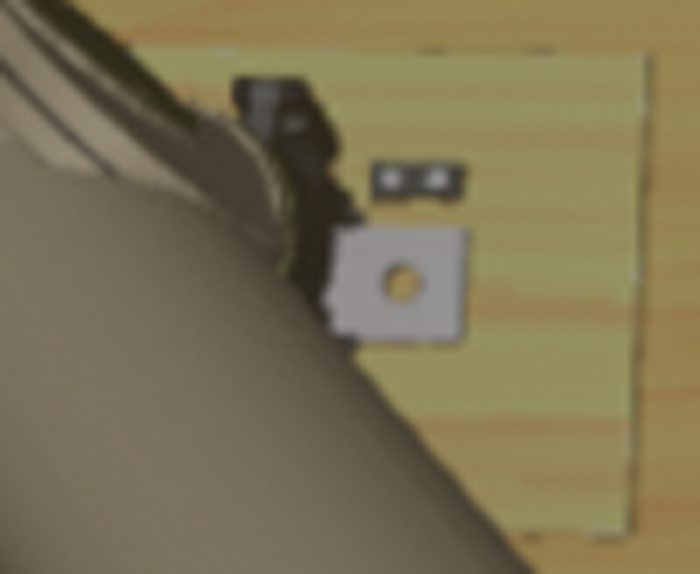

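The plate is held 10–15 mm short. In the wrist view its front edge is at row 172 against the stop at row 146, and its right edge is at column 324 against the pad at column 349. Computing the gaps.

```bash
python3 - <<'E'
from h import *
o=np.load('pics/w4.npz')
p=lambda u,z:(atz('wrist',u,z,o)[:2]*1000).round(1)
print('plate front',p((230,172),.02),p((325,172),.02)); print('stop',p((229,146),.022),p((389,146),.022))
print('right edge',p((325,180),.02),p((324,245),.02)); print('pad',p((348,158),.022),p((350,202),.022))
E
```

```text
plate front [511.4 295.2] [554.1 294. ]
stop [512.1 306.9] [581.2 304.9]
right edge [554.2 290.4] [554.3 258.4]
pad [563.7 300.3] [565.5 280.3]
```

```bash
python3 -m crank '[[[0,0.09,0,0,0,0,38],[0.07,0.07,0,0,0,0,38],[0.07,0,0,0,0,0,38],[0,0,0,0,0,0,38],[0,0,0,0,0,0,38]]]';python3 -m crank '[[[0,0.025,0,0,0,0,38],[0,0.025,0,0,0,0,38],[0,0,0,0,0,0,38]]]'
```

```text
clock: 7.15
position: [0.5395, 0.2535, 0.0125]
ee_rot: [1.0, -0.014, -0.0, 0.0]
ft_force: [0.0, -1.2, -1.1]
grip_width: 0.501
clock: 7.52
position: [0.5395, 0.256, 0.0125]
ee_rot: [1.0, -0.014, -0.0, 0.001]
ft_force: [-1.8, -3.3, -0.7]
grip_width: 0.502
```

```bash
python3 -m crank '[[[0,0.02,0,0,0,0,38],[0,0.0,0,0,0,0,38]]]'
```

```text
clock: 7.78
position: [0.5396, 0.2561, 0.0125]
ee_rot: [1.0, -0.015, -0.0, 0.001]
ft_force: [-2.1, -8.5, 2.8]
grip_width: 0.503
```

Contact with the end stop (−8.5 N). Now creep in x.

```bash
python3 -m crank '[[[0.02,0,0,0,0,0,38],[0,0,0,0,0,0,38]]]'; python3 -m crank '[[[0.02,0,0,0,0,0,38],[0,0,0,0,0,0,38]]]'
```

```text
clock: 8.02
position: [0.5398, 0.2561, 0.0124]
ee_rot: [1.0, -0.014, -0.001, 0.002]
ft_force: [-5.7, -9.6, 5.0]
grip_width: 0.501
clock: 8.28
position: [0.54, 0.2561, 0.0124]
ee_rot: [1.0, -0.014, -0.002, 0.002]
ft_force: [-12.5, -9.7, 10.1]
grip_width: 0.501
```

```bash
python3 - <<'E'
from h import *
o,p,_=grab('wrist','w5'); cv2.imwrite('pics/c6.png',cv2.resize(p[90:290,200:400],None,fx=3,fy=3,interpolation=cv2.INTER_CUBIC))
E
```

```text
(no output)
```

View pics/c6.png

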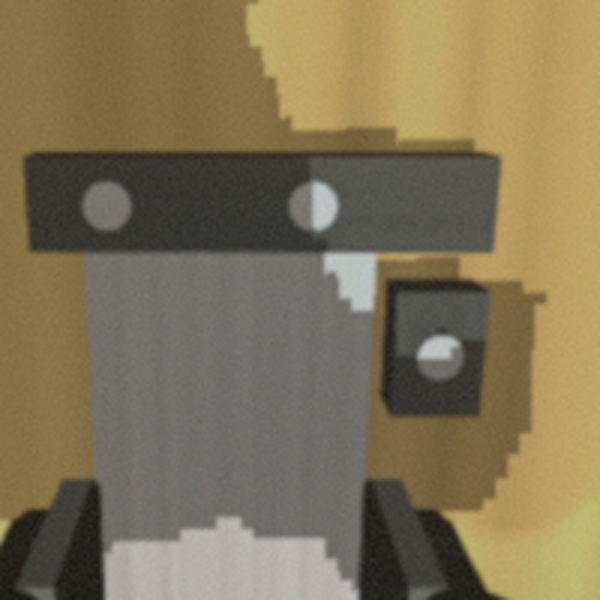

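The end touches the stop, but there's still about 1.5 mm of daylight at the front pad. I'll relieve the y and z load, then push x further.

```bash
python3 -m crank '[[[0,-0.03,0.012,0,0,0,38],[0,0,0,0,0,0,38]]]'; python3 -m crank '[[[0.02,0,0,0,0,0,38],[0,0,0,0,0,0,38]]]';python3 - <<'E'
from h import *
o,p,_=grab('wrist','w6'); print(o['joint_pos'],o['torque']); cv2.imwrite('pics/c7.png',cv2.resize(p[90:290,200:400],None,fx=3,fy=3,interpolation=cv2.INTER_CUBIC))
o,p,_=grab('scene','s6'); cv2.imwrite('pics/c8.png',cv2.resize(p[220:340,300:460],None,fx=4.5,fy=4.5,interpolation=cv2.INTER_CUBIC))
E
```

```text
clock: 8.57
position: [0.542, 0.256, 0.0134]
ee_rot: [1.0, -0.014, 0.0, -0.0]
ft_force: [-0.7, -1.9, -1.9]
grip_width: 0.501
clock: 8.82
position: [0.5429, 0.2559, 0.0132]
ee_rot: [1.0, -0.014, -0.0, 0.0]
ft_force: [-3.4, -3.2, -1.5]
grip_width: 0.505
[ 0.05174253  0.60851518 -0.72872169  1.7054448   0.46626774  1.00960843
 -0.87080294] [-0.54670188  0.53991982  0.03527956]
```

View pics/c7.png

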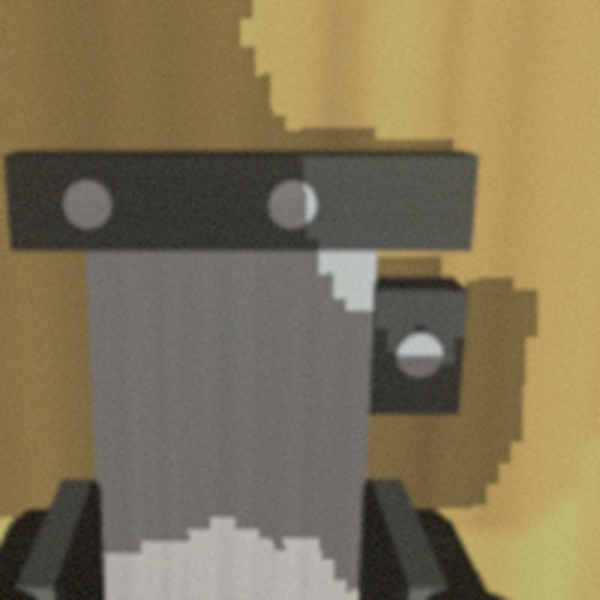

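View pics/c8.png

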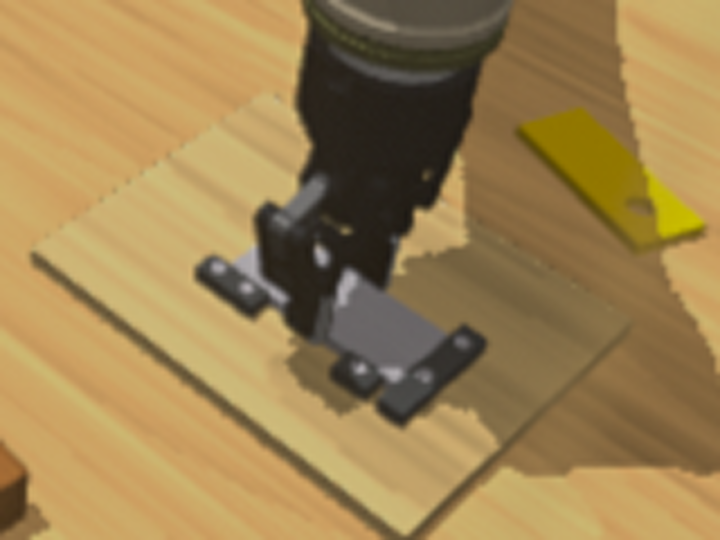

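Now it is flush at the front pad and the stop. Press lightly both ways, release so it lies on the bed, and nudge with the −x finger.

```bash
python3 -m crank '[[[0.01,0.025,-0.005,0,0,0,38],[0.01,0,0,0,0,0,38],[0,0,0,0,0,0,38]]]';  python3 -m crank '[[[0,0,0,0,0,0,46],[0,0,0,0,0,0,50],[0,0,0,0,0,0,50],[0,0,0,0,0,0,50]]]';python3 - <<'E'
from h import *
o,p,_=grab('wrist','w7'); cv2.imwrite('pics/c9.png',cv2.resize(p[90:290,200:400],None,fx=3,fy=3,interpolation=cv2.INTER_CUBIC))
E
```

```text
clock: 9.3
position: [0.5431, 0.256, 0.0128]
ee_rot: [1.0, -0.014, -0.001, 0.002]
ft_force: [-10.5, -9.4, 6.1]
grip_width: 0.501
clock: 9.8
position: [0.5447, 0.2579, 0.0133]
ee_rot: [1.0, -0.014, 0.0, -0.0]
ft_force: [-0.1, 0.6, -0.0]
grip_width: 0.581
```

View pics/c9.png

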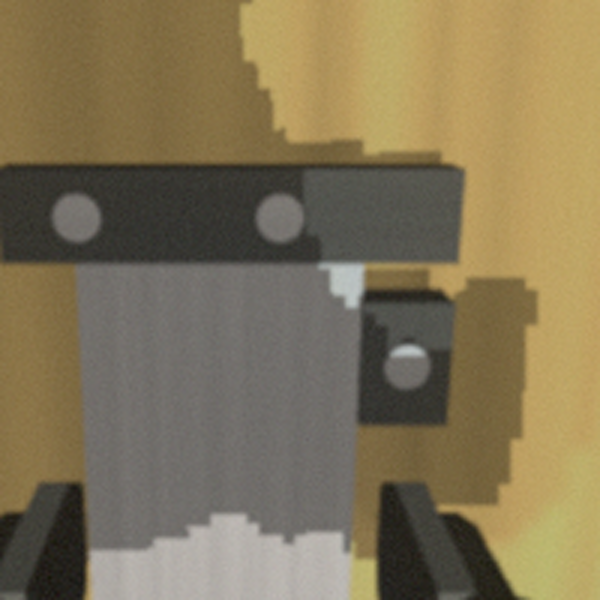

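```bash
python3 -m crank '[[[0.03,0,0,0,0,0,50],[0.03,0,0,0,0,0,50],[0,0,0,0,0,0,50]]]';python3 - <<'E'
from h import *
o,p,_=grab('wrist','w8'); cv2.imwrite('pics/c10.png',cv2.resize(p[90:290,200:400],None,fx=3,fy=3,interpolation=cv2.INTER_CUBIC))
E
```

```text
clock: 10.22
position: [0.5461, 0.2578, 0.0128]
ee_rot: [1.0, -0.014, -0.002, 0.0]
ft_force: [-7.8, -1.9, 6.8]
grip_width: 0.586
```

View pics/c10.png

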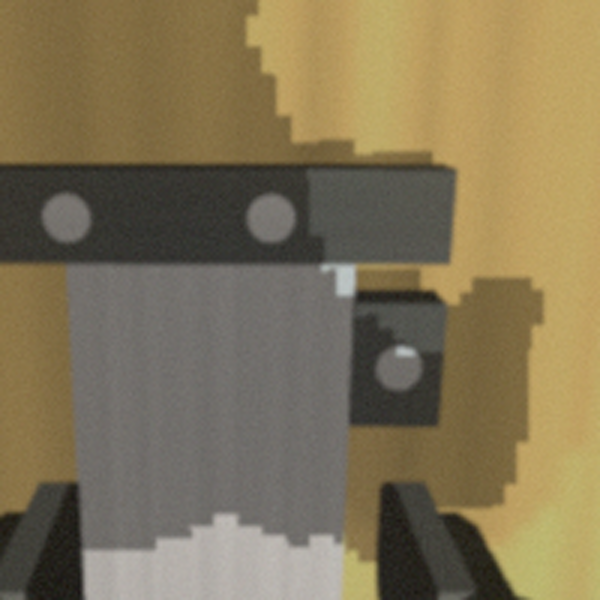

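```bash
python3 -m crank '[[[-0.04,0,0.02,0,0,0,50],[-0.02,0,0.5,0,0,0,60],[0,0,1,0,0,0,40],[0,-0.6,0.3,0,0,0,20],[-0.015,-0.7,0,0,0,0,0],[0,0,0,0,0,0,0],[0,0,0,0,0,0,0]]]';python3 - <<'E'
from h import *
o,p,_=grab('wrist','w9'); print(o['position'],o['ee_rot'],o['grip_width']); cv2.imwrite('pics/c11.png',cv2.resize(p[0:250,180:430],None,fx=2.4,fy=2.4,interpolation=cv2.INTER_CUBIC))
o,p,_=grab('top','t9');cv2.imwrite('pics/c12.png',cv2.resize(p[180:262,117:217],None,fx=7,fy=7,interpolation=cv2.INTER_CUBIC))
E
```

```text
clock: 11.15
position: [0.5436, 0.1799, 0.1224]
ee_rot: [1.0, -0.014, 0.0, -0.0]
ft_force: [0.2, 0.1, -0.2]
grip_width: 0.0
[0.54364027 0.17991693 0.12243419] [ 9.99897452e-01 -1.43150681e-02  3.22905254e-04 -2.46259825e-04] 0.00035307358477558714
```

View pics/c11.png

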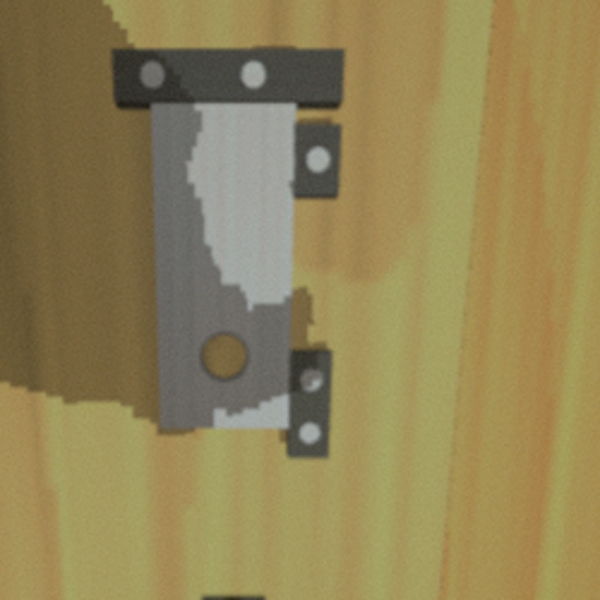

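View pics/c12.png

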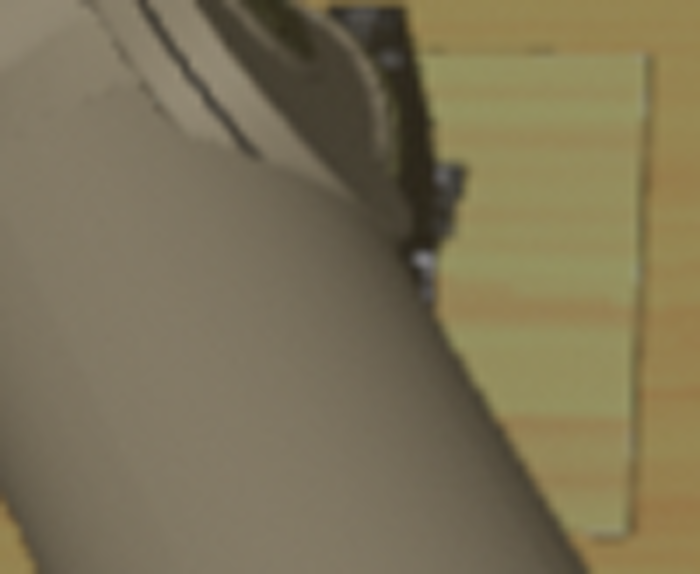

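It looks home: both pads and the stop are flush. One gentle push on the hole end with closed fingers will make sure.

```bash
python3 -m crank '[[[-0.02,0,-0.9,0,0,0,0],[-0.01,0,-0.8,0,0,0,0],[0,0.08,-0.08,0,0,0,0],[0,0.09,0,0,0,0,0],[0,0,0,0,0,0,0]]]';python3 -m crank '[[[0,0.04,0,0,0,0,0],[0,0.02,0,0,0,0,0],[0,0,0,0,0,0,0]]]'
```

```text
clock: 11.88
position: [0.5421, 0.1915, 0.0168]
ee_rot: [1.0, -0.013, 0.001, -0.001]
ft_force: [0.3, 0.1, 0.5]
grip_width: 0.0
clock: 12.25
position: [0.5418, 0.1934, 0.0157]
ee_rot: [1.0, -0.014, 0.0, -0.0]
ft_force: [1.2, 0.7, -0.1]
grip_width: -0.001
```

```bash
python3 -m crank '[[[0,0.025,0,0,0,0,0],[0,0,0,0,0,0,0]]]'
```

```text
clock: 12.5
position: [0.5417, 0.1946, 0.0154]
ee_rot: [1.0, -0.014, 0.0, 0.0]
ft_force: [0.2, -0.5, 0.8]
grip_width: 0.0
```

```bash
python3 -m crank '[[[0,0.025,0,0,0,0,0],[0,0,0,0,0,0,0]]]';python3 -m crank '[[[0,0.02,0,0,0,0,0],[0,0,0,0,0,0,0]]]'
```

```text
clock: 12.75
position: [0.5418, 0.1948, 0.0154]
ee_rot: [1.0, -0.015, -0.0, 0.001]
ft_force: [-0.6, -5.4, 3.6]
grip_width: 0.002
clock: 13.0
position: [0.5418, 0.1949, 0.0153]
ee_rot: [1.0, -0.015, -0.0, 0.002]
ft_force: [-2.1, -9.5, 5.6]
grip_width: 0.006
```

The plate is solid against the stop (−9.5 N, no movement). Back off and regrasp at its middle.

```bash
python3 -m crank '[[[0,-0.1,0,0,0,0,0],[0,0,0.6,0,0,0,40],[0,0.4,0.4,0,0,0,62],[0.02,0.68,0,0,0,0,62],[0,0,0,0,0,0,62],[0,0,0,0,0,0,62]]]'; python3 - <<'E'
from h import *
o,p,_=grab('wrist','w10'); print(o['position'],o['grip_width'])
E
```

```text
clock: 13.75
position: [0.5427, 0.2561, 0.0751]
ee_rot: [1.0, -0.014, -0.0, 0.0]
ft_force: [0.5, 0.0, -0.4]
grip_width: 0.728
[0.54270094 0.25606575 0.0750877 ] 0.7277845915119645
```

View pics/w10.png

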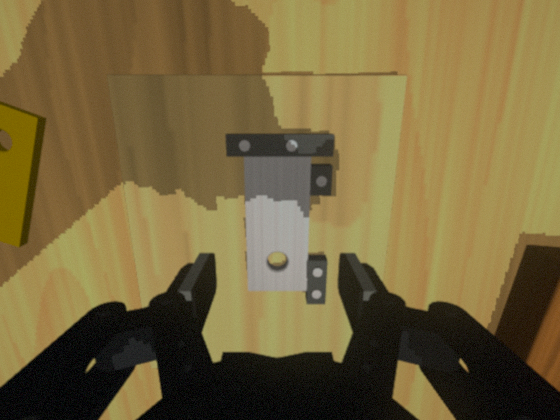

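The picture confirms the plate home: front edge flush with the stop at row 156, right edge against both pads at columns 308–311. Descend and grip.

```bash
python3 -m crank '[[[0,0,-0.5,0,0,0,60],[0,0,-0.4,0,0,0,60],[0,0,-0.12,0,0,0,56],[0,0,0,0,0,0,50],[0,0,0,0,0,0,44],[0,0,0,0,0,0,38],[0,0,0,0,0,0,38],[0,0,0,0,0,0,38]]]' 60; python3 - <<'E'
from h import *
o,p,_=grab('wrist','w11'); print(o['position'],o['ee_rot'],o['ft_force'])
E
```

```text
clock: 14.8
position: [0.543, 0.2563, 0.0156]
ee_rot: [1.0, -0.014, 0.0, 0.0]
ft_force: [-4.9, -2.9, 7.9]
grip_width: 0.482
[0.54296357 0.25630247 0.01557197] [ 9.99898705e-01 -1.42275182e-02  3.24589313e-04  2.28324084e-04] [-4.93337625 -2.93098653  7.85838543]
```

View pics/w11.png

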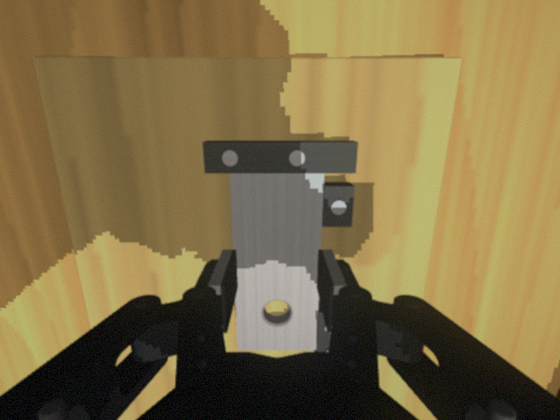

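```bash
python3 -m crank '[[[0,0,0.1,0,0,0,38],[0,0,0.3,0,0,0,38],[0,0,0.6,0,0,0,38],[0,0,0,0,0,0,38],[0,0,0,0,0,0,38]]]'; python3 - <<'E'
from h import *
o,p,_=grab('wrist','w12'); print(o['position'],o['ee_rot'],o['ft_force'],o['torque'])
o,p,_=grab('scene','s12'); cv2.imwrite('pics/c13.png',cv2.resize(p[200:320,300:460],None,fx=4.5,fy=4.5,interpolation=cv2.INTER_CUBIC))
E
```

```text
clock: 15.48
position: [0.543, 0.2562, 0.0746]
ee_rot: [1.0, -0.014, 0.0, 0.0]
ft_force: [0.2, -0.4, -3.0]
grip_width: 0.48
[0.5430045  0.25618125 0.07461133] [ 9.99897755e-01 -1.42952561e-02  3.50814350e-04  4.17400678e-05] [ 0.2136294  -0.3610051  -3.00467984] [ 0.01274169  0.03549671 -0.04289281]
```

View pics/w12.png

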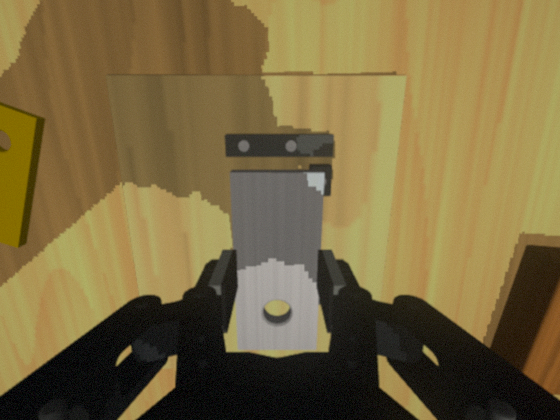

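View pics/c13.png

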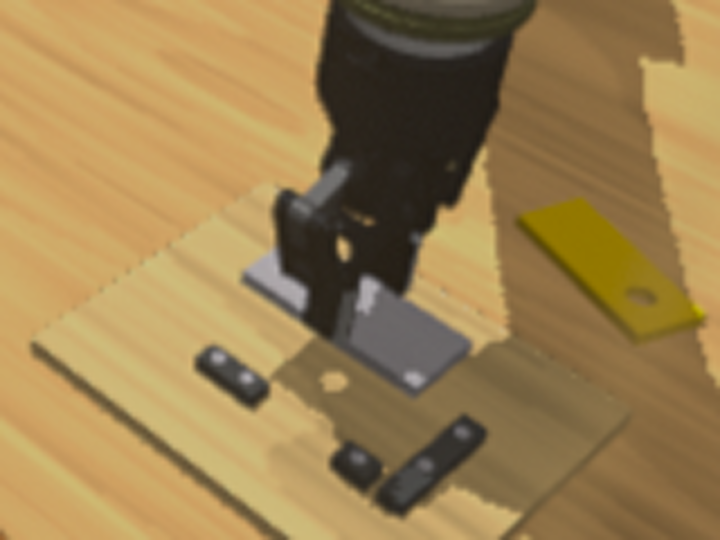

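```bash
python3 - <<'E'
from h import *
o=np.load('pics/w12.npz'); Rt=R.from_quat(o['q']).as_matrix()
tl=lambda u,z: (Rt.T@(atz('wrist',u,z,o)-o['pos'])*1000).round(1)
z=o['pos'][2]+.0044
for u in [(231,171),(324,171),(319,349),(238,349),(277.5,310)]: print(u,tl(u,z))
b=np.load('pics/w1.npz'); print('yaw',2*np.degrees(np.arctan2(o['q'][1],o['q'][0])))
Rb=R.from_quat(b['q']).as_matrix()
print('stud in tool at w1',Rb.T@(np.array([.5871,-.2535,.042])-b['pos'])*1000)
d=o=np.load('pics/w12.npz')['d']
for u in [(250,200),(305,200),(260,290),(300,290),(279,200)]: print(u,d[u[1],u[0]])
E
```

```text
(231, 171) [-20.8 -50.5  -4.4]
(324, 171) [ 22.  -50.5  -4.4]
(319, 349) [23.7 49.  -4.4]
(238, 349) [-21.3  49.   -4.4]
(277.5, 310) [ 0.6 23.9 -4.4]
yaw -1.6381715836386157
stud in tool at w1 [ 32.54701082  26.56563901 189.19888283]
(250, 200) 0.14406814
(305, 200) 0.14279237
(260, 290) 0.15574124
(300, 290) 0.15865666
(279, 200) 0.1431654
```

Plate held level, hole about 25 mm behind the grasp axis. Next I carry it past the bracket, so the wrist camera sees the stud close up in front of the plate, then correct.

```bash
python3 -m crank '[[[0,-0.3,0.5,0,0,0,38],[0.05,-0.8,0.25,0,0,-0.25,38],[0.05,-0.95,0,0,0,-0.25,38],[0.05,-0.95,0,0,0,-0.25,38],[0.05,-0.95,0,0,0,-0.25,38],[0.05,-0.95,0,0,0,-0.25,38],[0.05,-0.95,0,0,0,-0.25,38],[0.05,-0.95,0,0,0,-0.25,38]]]';python3 -m crank '[[[0.05,-0.95,0,0,0,-0.25,38],[0.05,-0.95,0,0,0,-0.26,38],[0.02,-0.7,0,0,0,0,38],[0.0,-0.28,0,0,0,0,38],[0,0,0,0,0,0,38],[0,0,0,0,0,0,38]]]'; python3 - <<'E'
from h import *
o,p,_=grab('wrist','w13'); print(o['clock'],o['position'],o['ee_rot'],o['ft_force'],2*np.degrees(np.arctan2(o['ee_rot'][1],o['ee_rot'][0])))
E
```

```text
clock: 16.58
position: [0.5633, -0.1535, 0.1186]
ee_rot: [0.996, -0.091, -0.0, -0.0]
ft_force: [1.6, 0.9, -2.7]
grip_width: 0.482
clock: 17.32
position: [0.5716, -0.3221, 0.1191]
ee_rot: [0.994, -0.111, -0.0, -0.001]
ft_force: [-0.0, 1.0, -1.4]
grip_width: 0.477
17.325 [ 0.57157608 -0.32207284  0.11905703] [ 9.93781357e-01 -1.11347012e-01 -9.13096017e-05 -6.70576203e-04] [-0.01728704  0.95614634 -1.38166937] -12.785944347029245
```

View pics/w13.png

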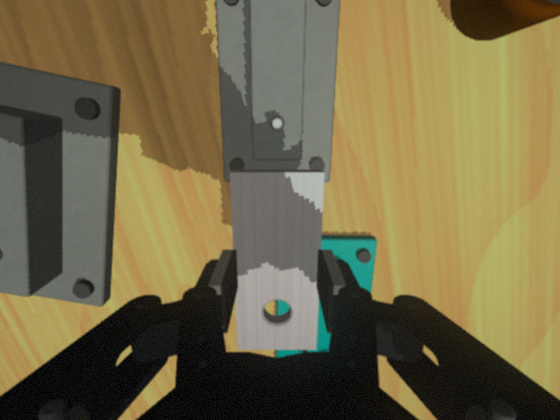

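The stud tip is at about (277,123) ahead of the plate. The plate's front edge is at row 170 and the hole at (277,310). Enlarging.

```bash
python3 - <<'E'
import cv2
p=cv2.imread('pics/w13.png')
cv2.imwrite('pics/c14.png',cv2.resize(p[0:200,200:350],None,fx=4,fy=4,interpolation=cv2.INTER_CUBIC)[0:800][:600*1+200])
cv2.imwrite('pics/c15.png',cv2.resize(p[160:355,220:335],None,fx=3,fy=3,interpolation=cv2.INTER_CUBIC))
E
python3 - <<'E'
import cv2
p=cv2.imread('pics/w13.png')
cv2.imwrite('pics/c14.png',cv2.resize(p[60:200,205:345],None,fx=4.2,fy=4.2,interpolation=cv2.INTER_CUBIC))
E
```

```text
(no output)
```

View pics/c14.png

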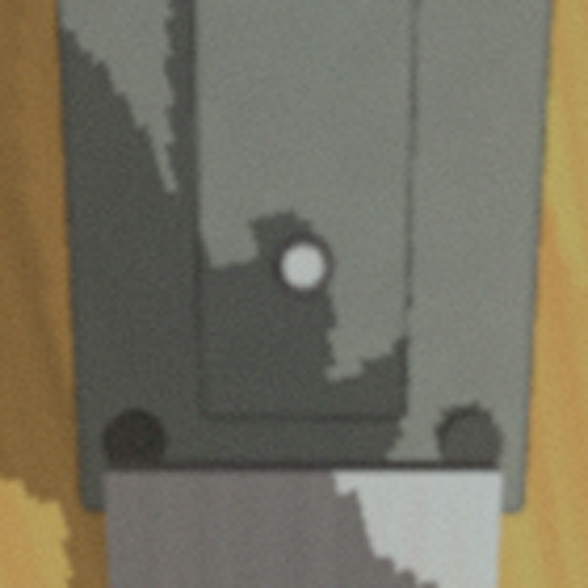

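View pics/c15.png

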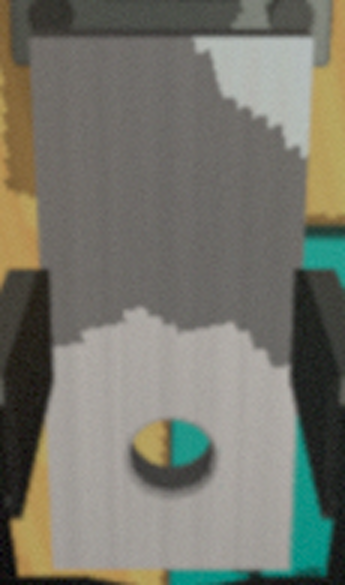

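```bash
python3 - <<'E'
from h import *
o=np.load('pics/w13.npz'); Rt=R.from_quat(o['q']).as_matrix()
tl=lambda u,z: (Rt.T@(atz('wrist',u,z,o)-o['pos'])*1000).round(1)
z=o['pos'][2]+.0044
for u in [(230,172.2),(324.2,172.2),(316.8,349.8),(237.6,349.8),(277,311.2)]: print('plate',u,tl(u,z))
f=lambda u,v:(205+(u+.5)/4.2-.5,60+(v+.5)/4.2-.5)
print('stud tool',tl(f(302,266),.062),'world',atz('wrist',f(302,266),.062,o))
a=[atz('wrist',f(*u),.042,o)[:2]*1000 for u in [(195,5),(203,414),(413,5),(405,412)]]; print(np.round(a,1))
ang=lambda a,b: np.degrees(np.arctan2(*(b-a)[::-1]))
print(ang(a[1],a[0])-90,ang(a[3],a[2])-90,ang(a[1],a[3]))
E
```

```text
plate (230, 172.2) [-21.4 -49.9  -4.3]
plate (324.2, 172.2) [ 22.  -49.9  -4.3]
plate (316.8, 349.8) [22.3 49.4 -4.5]
plate (237.6, 349.8) [-21.6  49.5  -4.5]
plate (277, 311.2) [ 0.3 24.6 -4.4]
stud tool [ -0.1 -70.7  57.1] world [ 0.58713428 -0.25303952  0.062     ]
[[ 579.3 -211.1]
 [ 564.9 -273.5]
 [ 612.8 -218.7]
 [ 598.9 -280.9]]
-12.995417321102792 -12.58829642281573 -12.223882566648546
```

Tool move needed: about (21.2, 94) mm. Go above the stud, underside about 8 mm over its tip, and check from outside.

```bash
python3 -m crank '[[[0.12,0.55,0,0,0,0,38],[0.12,0.6,0,0,0,0,38],[0.113,0.417,0,0,0,0,38],[0,0,-0.4,0,0,0,38],[0,0,-0.33,0,0,0,38],[0,0,0,0,0,0,38],[0,0,0,0,0,0,38]]]'; python3 - <<'E'
from h import *
o,p,_=grab('wrist','w14'); print(o['clock'],o['position'],o['ft_force'],2*np.degrees(np.arctan2(o['ee_rot'][1],o['ee_rot'][0])))
cv2.imwrite('pics/c16.png',cv2.resize(p[160:355,220:335],None,fx=3,fy=3,interpolation=cv2.INTER_CUBIC))
o,p,_=grab('top','t14');cv2.imwrite('pics/c17.png',cv2.resize(p[160:230,290:380],None,fx=8,fy=8,interpolation=cv2.INTER_CUBIC))
o,p,_=grab('scene','s14');cv2.imwrite('pics/c18.png',cv2.resize(p[150:240,170:290],None,fx=6,fy=6,interpolation=cv2.INTER_CUBIC))
E
```

```text
clock: 18.25
position: [0.5925, -0.2306, 0.076]
ee_rot: [0.994, -0.113, 0.0, 0.0]
ft_force: [0.7, -0.1, -1.9]
grip_width: 0.482
18.25 [ 0.59251369 -0.23062577  0.07603384] [ 0.6608633  -0.06214991 -1.91207286] -12.948162571441532
```

View pics/c16.png

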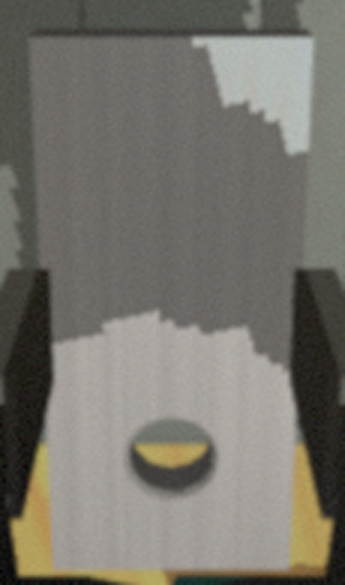

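View pics/c17.png

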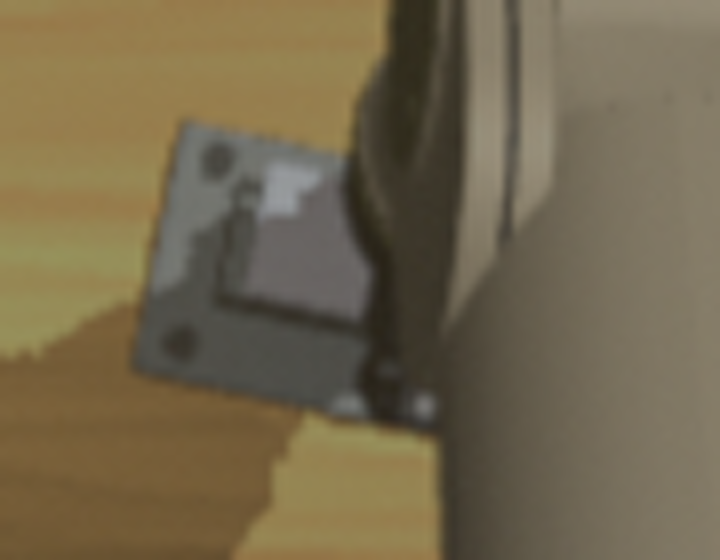

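View pics/c18.png

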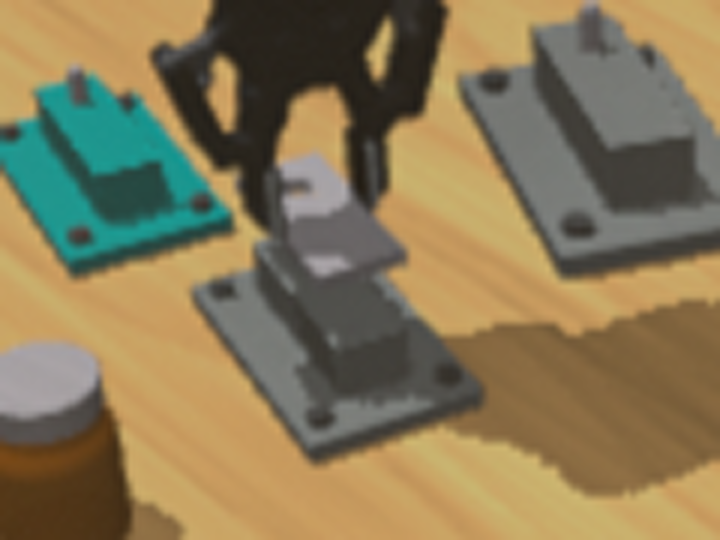

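```bash
python3 -m crank '[[[0,0,0,0,0,0,38],[0,0,0,0,0,0,38]]]'; python3 - <<'E'
from h import *
for i in range(3):
    o,p,_=grab('wrist','w15'); print(o['clock'],o['position'],2*np.degrees(np.arctan2(o['ee_rot'][1],o['ee_rot'][0])),abs(o['joint_velocities']).max())
E
```

```text
clock: 18.65
position: [0.5923, -0.2305, 0.0757]
ee_rot: [0.994, -0.113, 0.0, 0.0]
ft_force: [0.3, 0.2, -2.5]
grip_width: 0.48
18.65 [ 0.59234133 -0.2305303   0.07567816] -12.938515386772675 0.0032918075462597526
18.7 [ 0.59231957 -0.23050448  0.07563858] -12.930579388065722 0.00279341545137484
18.75 [ 0.5923035  -0.23045832  0.07554129] -12.929975366105193 0.0017625131962547237
```

```bash
python3 -m crank '[[[0.008,0.04,0,0,0,0,38],[0,0,-0.08,0,0,0,38],[0,0,-0.08,0,0,0,38],[0,0,0,0,0,0,38],[0,0,0,0,0,0,38]]]'; python3 - <<'E'
from h import *
o,p,_=grab('wrist','w16'); print(o['position'],o['ft_force'])
cv2.imwrite('pics/c19.png',cv2.resize(p[160:355,220:335],None,fx=3,fy=3,interpolation=cv2.INTER_CUBIC))
o,p,_=grab('scene','s16');cv2.imwrite('pics/c20.png',cv2.resize(p[150:230,190:270],None,fx=7,fy=7,interpolation=cv2.INTER_CUBIC))
E
```

```text
clock: 19.42
position: [0.5928, -0.2281, 0.0658]
ee_rot: [0.994, -0.113, 0.0, -0.0]
ft_force: [0.1, 0.2, -2.9]
grip_width: 0.482
[ 0.59275159 -0.22807769  0.06579982] [ 0.092545    0.2443773  -2.87540736]
```

View pics/c19.png

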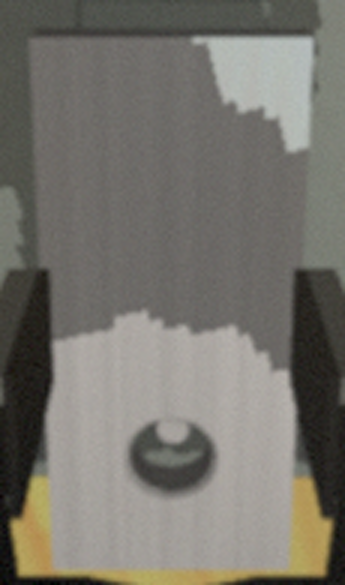

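View pics/c20.png

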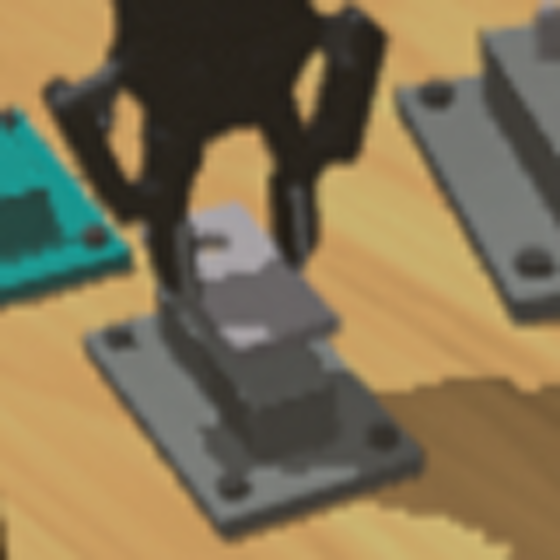

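The stud tip shows inside the hole at crop (173,432). Comparing it with the hole centre at the right depths.

```bash
python3 - <<'E'
from h import *
o=np.load('pics/w16.npz'); Rt=R.from_quat(o['q']).as_matrix()
tl=lambda u,z: (Rt.T@(atz('wrist',u,z,o)-o['pos'])*1000).round(1)
f=lambda u,v:(220+(u+.5)/3-.5,160+(v+.5)/3-.5)
print('stud',tl(f(173,432),.062),'hole',tl(f(172,455),o['pos'][2]+.0044))
E
```

```text
stud [ 0.4 25.6  3.8] hole [ 0.3 24.7 -4.4]
```

Aligned within about 1 mm. Lowering.

```bash
python3 -m crank '[[[0,0,-0.07,0,0,0,38],[0,0,-0.07,0,0,0,38],[0,0,0,0,0,0,38]]]'; python3 -m crank '[[[0,0,-0.08,0,0,0,38],[0,0,-0.07,0,0,0,38],[0,0,0,0,0,0,38]]]'
```

```text
clock: 19.9
position: [0.5924, -0.228, 0.0569]
ee_rot: [0.994, -0.113, -0.0, -0.0]
ft_force: [0.1, 0.3, -3.1]
grip_width: 0.481
clock: 20.27
position: [0.5924, -0.2279, 0.0479]
ee_rot: [0.994, -0.113, -0.0, -0.0]
ft_force: [-0.5, -0.1, -2.2]
grip_width: 0.479
```

```bash
python3 -m crank '[[[0,0,-0.025,0,0,0,38],[0,0,0,0,0,0,38]]]'; python3 -m crank '[[[0,0,-0.015,0,0,0,38],[0,0,0,0,0,0,38]]]'; python3 - <<'E'
from h import *
o,p,_=grab('wrist','w17'); print(o['position'],o['ft_force'])
cv2.imwrite('pics/c21.png',cv2.resize(p[0:355,180:375],None,fx=1.65,fy=1.65,interpolation=cv2.INTER_CUBIC))
E
```

```text
clock: 20.52
position: [0.5927, -0.228, 0.047]
ee_rot: [0.994, -0.113, 0.0, 0.0]
ft_force: [0.1, -0.6, -1.8]
grip_width: 0.48
clock: 20.78
position: [0.5927, -0.228, 0.046]
ee_rot: [0.994, -0.113, 0.0, -0.0]
ft_force: [-0.6, -0.7, -2.0]
grip_width: 0.477
[ 0.59272923 -0.228028    0.0460336 ] [-0.5741873  -0.66743167 -2.02316369]
```

View pics/c21.png

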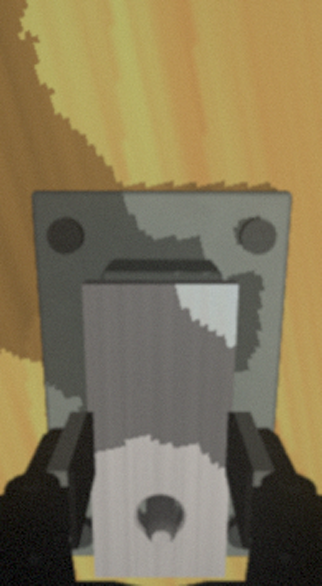

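```bash
python3 -m crank '[[[0,0,-0.015,0,0,0,38],[0,0,0,0,0,0,38]]]'; python3 -m crank '[[[0,0,-0.015,0,0,0,38],[0,0,0,0,0,0,38]]]'
```

```text
clock: 21.08
position: [0.5929, -0.2281, 0.0457]
ee_rot: [0.994, -0.113, 0.0, 0.0]
ft_force: [-2.4, 0.2, 4.4]
grip_width: 0.481
clock: 21.32
position: [0.5929, -0.2281, 0.0456]
ee_rot: [0.994, -0.113, 0.0, 0.0]
ft_force: [-6.3, 1.8, 12.5]
grip_width: 0.479
```

Seated on the pedestal (+12.5 N at the predicted height). Relieve and open.

```bash
python3 -m crank '[[[0,0,0.02,0,0,0,38],[0,0,0,0,0,0,42],[0,0,0,0,0,0,46],[0,0,0,0,0,0,52],[0,0,0,0,0,0,60],[0,0,0,0,0,0,62],[0,0,0,0,0,0,62]]]'; python3 - <<'E'
from h import *
o,p,_=grab('wrist','w18'); print(o['position'],o['ft_force'])
cv2.imwrite('pics/c22.png',cv2.resize(p[100:360,150:410],None,fx=2.3,fy=2.3,interpolation=cv2.INTER_CUBIC))
E
```

```text
clock: 22.2
position: [0.5928, -0.228, 0.0455]
ee_rot: [0.994, -0.113, 0.0, -0.0]
ft_force: [-0.3, -0.2, -0.1]
grip_width: 0.728
[ 0.59275204 -0.22804082  0.04545333] [-0.31698372 -0.1585042  -0.1487652 ]
```

View pics/c22.png

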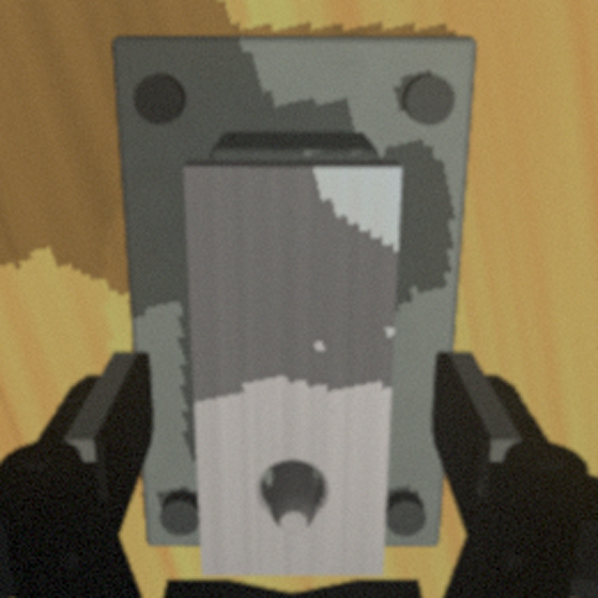

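Fingers are clear of the plate on both sides. Lift straight up and inspect.

```bash
python3 -m crank '[[[0,0,0.3,0,0,0,62],[0,0,0.8,0,0,0,62],[0,0,1,0,0,0,62],[0,0,0.8,0,0,0,62],[0,0,0.3,0,0,0,62],[0,0,0,0,0,0,62]]]'; python3 - <<'E'
from h import *
o,p,_=grab('wrist','w19'); print(o['position'],o['ft_force'])
cv2.imwrite('pics/c23.png',cv2.resize(p[80:260,190:370],None,fx=3.3,fy=3.3,interpolation=cv2.INTER_CUBIC))
o,p,_=grab('scene','s19');cv2.imwrite('pics/c24.png',cv2.resize(p[170:235,190:260],None,fx=8,fy=8,interpolation=cv2.INTER_CUBIC))
E
```

```text
clock: 23.0
position: [0.5932, -0.2281, 0.239]
ee_rot: [0.994, -0.113, 0.001, 0.0]
ft_force: [0.2, 0.2, -1.7]
grip_width: 0.728
[ 0.59322235 -0.2280564   0.23903138] [ 0.22340774  0.17024623 -1.67495251]
```

View pics/c23.png

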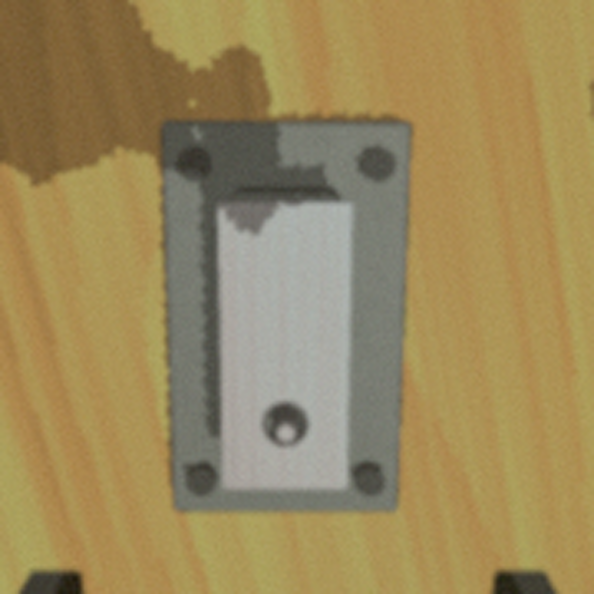

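View pics/c24.png

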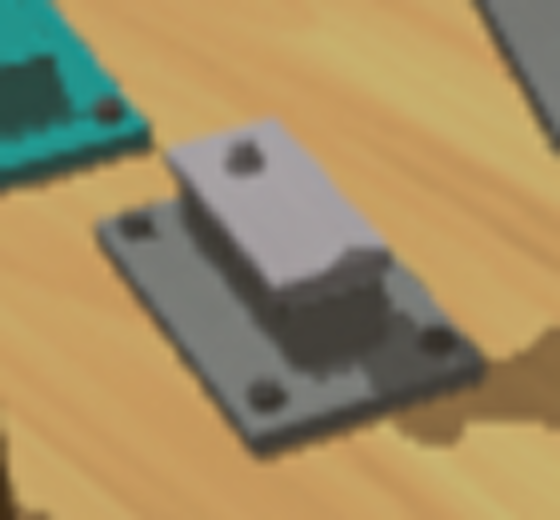

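```bash
python3 - <<'E'
from h import *
o,p,_=grab('top','t20'); o=manip.get_obs(); print(o['clock'],abs(o['joint_velocities']).max())
print(manip.hand_in())
E
```

```text
23.15 0.006631622811353109
the job is handed in; nothing more can be done
None
```

View pics/t20.png

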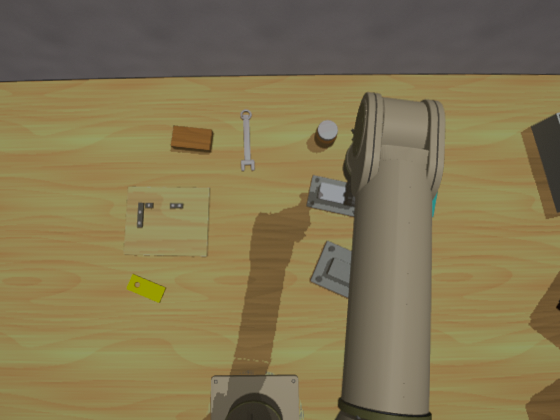

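The plate went home into the corner first, then onto the grey bracket. I handed the job in at about 23 s, with the gripper clear and about 0.19 m above the placing height.

- **In the corner:** I slid the plate against the end stop and the long fence, let go, then nudged it with a finger from the side and from the hole end. The final push on the hole end met about 9.5 N with no movement, and the wrist picture showed the plate flush with the stop and both fence pads.
- **On the bracket:** I lowered the plate over the stud until it touched the pedestal at the expected height (tool tip at 45.7 mm), let the load off, and opened the fingers. The last pictures show the stud through the hole and the plate flat and lined up with the bracket.
- **Bystanders:** the last top picture shows the jar, wrench, offcut and yellow plate where they started. The arm hides most of the turquoise look-alike in that view.
- **Disagreements:** the top camera read about 3–4 mm off from positions found by touch. I therefore aligned using the wrist camera and contact, which agreed to about 1 mm. The first sideways push into the long fence stuck on friction, leaving about 1.5 mm of gap, and I cleared that before going on.

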